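Slide the square steel blank into the marking-out stop

ROBOT

A 7-joint arm with a two-finger parallel gripper is mounted at the origin on a cart in front of the work surface, level with it; the furniture and walls round the work are solid. World frame = base frame: x ahead of the robot, y to its left, z up, the work surface at z = 0. Lengths are in m, angles in rad, forces in N, time in s.
With the tool pointing down it reaches from about 0.425 to 0.875 m from the base axis. Payload 9.9 kg.
Tool frame: the origin (TCP) lies at the very end of the fingers, on their centre line; the grasp point (between the pads) lies 19 mm behind it; z points along the fingers, y is the direction in which the jaws open and shut (so a half turn about z gives the same grasp; the last joint's range is limited). The gripper opens to 85 mm and grips with 20 to 120 N. Pads are 22 mm wide; open, the fingers measure 114 mm over their backs; the gripper's body (76 mm by 85 mm) begins 54 mm behind the grasp point. The pads swing forward as they close: fully open they stand 13 mm farther back than shut.
Start: joints at [1.182, 0.576, 0.025, 1.437, -0.015, 1.129, -0.057], TCP at [0.203, -0.644, 0.231] pointing down, gripper open.
Joint ranges: [-2.76, 2.76], [-0.34, 2.15], [-1.52, 1.57], [0.19, 2.46], [-1.09, 4.23], [0.17, 1.99], [-2.82, 2.82]. Speed limits (rad/s): [2.22, 2.22, 3.01, 3.01, 3.14, 3.14, 3.14].

INTERFACE

Orientations are given as a unit quaternion [x, y, z, w].
In Python, from station import read_state, snapshot, camera_model, job_done gives the robot as it stands. The module is installed in compiled form; this text tells all that it offers.
- The arm moves only by the tool apply_moves, never from a script. Its arguments are lists of equal length, an entry for each row: "offset": the shift along the tool's x, y, z in m, a list of three; "twist": the turn, a rotation vector about the tool's x, y, z in degrees, a list of three; "hand": the finger opening in m, from 0 to 0.0854. In form: {"offset": [[tx, ty, tz], ...], "twist": [[ax, ay, az], ...], "hand": [hand, ...]}. A call has 1 to 10 rows; each row shifts and turns the commanded pose from where the row before left it, along the tool's axes as they then stand; what a row does not reach is not made up. A row lasts 1/8 s, in which the tool goes at most 62.5 mm and 10.7 degrees, less where a joint would pass 70% of its speed; a pose out of reach is approached as far as the arm can. A call with a gripper value outside its range is refused whole. The fingers move at their own pace and stop on an object; the grip force is fixed at half the most. Time passes only in rows, so rows that do not move let the fingers close. It gives the time, the measured TCP pose, the force and the opening at its end, in the units of the state.
- read_state(): the state, without advancing time (a new reading comes with each control period).
- snapshot(name): name is "side" or "top" or "wrist"; returns the picture (400x640x3 uint8, blue, green, red); there is no depth.
- camera_model(name): a dict with "fx", "fy", "cx", "cy" (pixels), "k1" (the pictures are not rectified: a ray, as slopes to the right and down, at radius r is drawn at 1 + k1 r^2 times it, then the intrinsics apply), "origin" and "attitude" of the camera in the world. Camera axes: x right, y down, z forward; pixel columns grow to the right and rows downward; lengths in m; the calibration is good to about 2 mm. A picture is of the moment at which its call begins: read the wrist's pose just before it. camera_model takes no time and is no camera call; for the wrist camera it gives the pose at the moment of the call.
- job_done(): hands the job in, once; it reports no verdict.
The state is a dict: "t": time; "qpos": joint angles; "qvel": joint speeds; "joint_torque": joint torques, N m; "tcp_pos": TCP position; "tool_rot": TCP orientation; "wrist_force": force on the tool from outside, world axes, zero at the start; "torque": the same for the moment, N m; "opening": opening from 0.0 (shut) to 1.0 (fully open).
Only numpy, scipy, OpenCV 4.12 (cv2) and the standard library are available. Lean on these libraries where they do the work, as an engineer would, in place of code of your own. Each camera call takes 0.05 s, during which the arm holds its last target. There are 200 camera calls.

TASK

Press the fingertips down on top of the square steel blank and drag it, flat on the bench, through the open side of the wooden three-sided stop until it lies fully home against the back batten, then let go of it. Do not lift it off the bench and leave the long blank where it is.

Things in the scene. Friction and masses are not known exactly. Their poses are not given: they have to be found in the camera images.
- square_blank: square sheet of bare dark steel, 110 x 110 x 5 mm, about 0.47 kg, an 8 mm hole near each corner, none in the middle; flat on the bench. Too wide to grasp. Origin at the centre of its underside, x and y along its edges, z up. It slides easily on the bench (friction about 0.12); fingertips pressed on it with 5 to 15 N grip it far better than the bench does.
- stop: three-sided stop of wooden battens 12 mm high, 20 mm wide, screwed to the bench, no floor. Origin on the bench where the centre of a blank that is home lies; y points out of the open side, x across. Inner faces: back batten y = -55 mm, side battens x = -62 and +62 mm, parallel up to y = +5 mm, then 35 mm tips flare outwards to about 155 mm at the mouth, y = +36 mm. Home: edges along x, y.
- long_blank: rectangular sheet of bare dark steel, 75 x 140 x 5 mm, with one 8 mm hole near each end; lies loose and flat on the bench beside the square one, to be left alone. Origin at the centre of its underside, y along its length.

How it is judged:
On the way:
1. the square blank is dragged at least 50 mm by fingertips pressing on it from above (distance of square_blank from where it was at the start of the episode above 0.05 m and contact force between the fingers and square_blank above 1 N and x of the grasp point in the frame of square_blank between -0.058 and 0.058 m and y of the grasp point in the frame of square_blank between -0.058 and 0.058 m), for 0.2 s.
At the end, for the whole second after the job is handed in: The square blank lies flat on the bench inside the stop, at rest, its centre within 10 mm of fully home towards the back batten and within 12 mm of the middle across, its edges within 10 degrees of the battens (y of square_blank in the frame of stop between -0.01 and 0.01 m and x of square_blank in the frame of stop between -0.012 and 0.012 m and (angle between the x axis of square_blank and the x axis of stop, either way round below 0.175 rad or angle between the x axis of square_blank and the y axis of stop, either way round below 0.175 rad) and height (world z) of square_blank below 0.003 m and angle between square_blank's own z axis and vertical below 0.03 rad and linear speed of square_blank below 0.01 m/s); the robot touches nothing.
It fails at once if the square blank is lifted off the bench (height (world z) of square_blank above 0.02 m).
It fails at once if the long blank is moved more than 20 mm (distance of long_blank from where it was at the start of the episode above 0.02 m).
It also fails if it takes over 45 s, if anything falls off the work surface, if the arm or the gripper's body presses on something with over 40 N, if the wrist force passes 120 N, or if a joint passes its speed limit or range.

## Working session

There is one attempt and no reset: what is moved stays moved. The work goes in short steps, Python scripts to look and compute and a tool call to move; the robot and the scene stay as the last step left them, time stands still between calls to the robot, and variables do not carry over. Pictures are saved under pics/ and viewed, on a budget of 10 in all, crops included, one or two more only if the job needs it, and the job is handed in when it is done.

Besides the shell and the picture viewer there is one more tool, called after "Emit:" by a JSON object that holds its "name" and its "arguments". apply_moves: Moves the arm, as the interface text tells. Its arguments: {"type":"object","properties":{"offset":{"type":"array"},"twist":{"type":"array"},"hand":{"type":"array"}},"required":["offset","twist","hand"]}

```bash
mkdir -p pics; python3 - <<'E'
from station import *
import cv2,numpy as np
s=read_state();print(s)
for n in("top","side"):
    cv2.imwrite(f"pics/{n}0.png",snapshot(n));print(n,camera_model(n))
print(camera_model("wrist"))
E
```

```text
{'t': 0.0, 'qpos': array([ 1.18218228,  0.57653248,  0.024823  ,  1.43791888, -0.01498103,
        1.12901186, -0.05651572]), 'qvel': array([-0.00024581,  0.00087647,  0.002802  , -0.00099347,  0.00037917,
       -0.00086254,  0.00270975]), 'joint_torque': array([ 1.21762980e-03, -7.65770817e+01,  2.25119144e+00, -2.85974479e+01,
        1.53886137e-02,  1.24268918e-02,  6.66906615e-06]), 'tcp_pos': array([ 0.2024496 , -0.64343874,  0.23043811]), 'tool_rot': array([ 9.88404818e-01,  1.51839407e-01, -1.74279632e-04, -8.24928674e-04]), 'wrist_force': array([-0.65296969, -0.55909013,  0.01930962]), 'torque': array([-0.0075085 , -0.00224484, -0.0310719 ]), 'opening': 0.9983384528790082}
top {'fx': 389.1522702061575, 'fy': 389.1522702061575, 'cx': 319.37180789387776, 'cy': 198.90335807792385, 'k1': -0.020207029184989588, 'origin': array([ 0.49851744, -0.12449682,  0.8960979 ]), 'attitude': array([ 0.7085185 , -0.70377228,  0.03845204, -0.03503633])}
side {'fx': 391.37142431026496, 'fy': 391.37142431026496, 'cx': 324.600479993364, 'cy': 197.93788391741214, 'k1': -0.07404541628968085, 'origin': array([0.20298641, 0.47848515, 0.45260499]), 'attitude': array([-0.23265963,  0.8330045 , -0.4794332 ,  0.14871719])}
{'fx': 298.03490207944566, 'fy': 298.03490207944566, 'cx': 315.9593838123967, 'cy': 198.24840659418797, 'k1': -0.04329763249466117, 'origin': array([ 0.2631376 , -0.62347172,  0.37295806]), 'attitude': array([ 0.79954622, -0.58609369, -0.07788559,  0.10561183])}
```

View pics/top0.png

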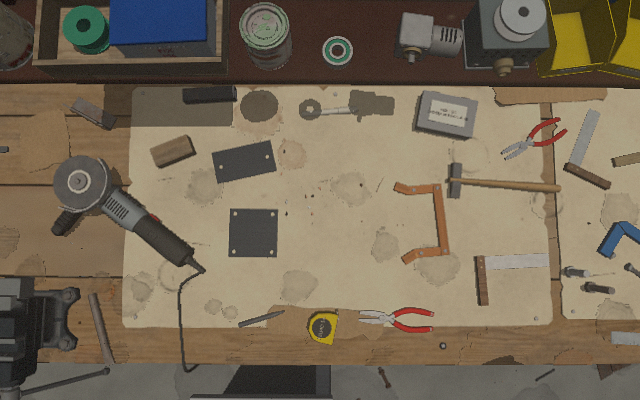

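View pics/side0.png

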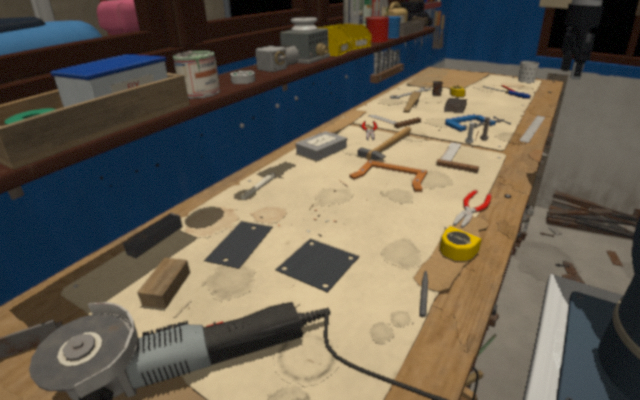

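The top view shows the square blank at about (253,233), the long blank at (244,161), and the orange stop with its back batten at x≈443, opening left towards the blank. The side view confirms this, with the blank at (318,265) and the stop at (390,175). The path between them is clear.

```bash
cat > h.py <<'E'
from station import *
import cv2,numpy as np
from scipy.spatial.transform import Rotation as R
def ray(m,uv):
    K=np.array([[m['fx'],0,m['cx']],[0,m['fy'],m['cy']],[0,0,1]])
    n=cv2.undistortPoints(np.float64(uv).reshape(-1,1,2),K,np.array([m['k1'],0,0,0,0.]))[:,0]
    return R.from_quat(m['attitude']).apply(np.c_[n,np.ones(len(n))])
def plane(m,uv,z):
    d=ray(m,uv);o=m['origin'];return o+d*((z-o[2])/d[:,2])[:,None]
def tri(m1,u1,m2,u2):
    a,b=ray(m1,u1),ray(m2,u2);out=[]
    for p,q in zip(a,b):
        s=np.linalg.lstsq(np.c_[p,-q],m2['origin']-m1['origin'],rcond=None)[0]
        x,y=m1['origin']+s[0]*p,m2['origin']+s[1]*q
        out.append(np.r_[(x+y)/2,np.linalg.norm(x-y)])
    return np.array(out)
def contours(mask,amin):
    c,_=cv2.findContours(mask,cv2.RETR_EXTERNAL,cv2.CHAIN_APPROX_NONE)
    return [k for k in c if cv2.contourArea(k)>amin]
def dark(im):
    h=cv2.cvtColor(im,cv2.COLOR_BGR2HSV)
    return cv2.morphologyEx(((h[...,2]<95)&(h[...,1]<90)).astype(np.uint8)*255,cv2.MORPH_CLOSE,np.ones((7,7)))
def orange(im):
    h=cv2.cvtColor(im,cv2.COLOR_BGR2HSV)
    return cv2.inRange(h,(5,130,70),(16,255,255))
def at(mask,uv,amin=100):
    return min(contours(mask,amin),key=lambda c:-cv2.pointPolygonTest(c,uv,True))
E
python3 - <<'E'
from h import *
np.set_printoptions(precision=4,suppress=True)
T,S=camera_model("top"),camera_model("side")
t,s=cv2.imread("pics/top0.png"),cv2.imread("pics/side0.png")
for n,im in(("t",t),("s",s)): print(n,im[233,253] if n=="t" else im[265,318], im[220,438] if n=="t" else im[166,395])
for nm,a,b in(("sq",(253,233),(318,265)),("long",(244,161),(240,244))):
    ca,cb=at(dark(t),a),at(dark(s),b)
    P=cv2.approxPolyDP(ca,8,True)[:,0];Q=cv2.approxPolyDP(cb,8,True)[:,0]
    print(nm,cv2.contourArea(ca),cv2.contourArea(cb),P.tolist(),Q.tolist())
    w=plane(T,ca[:,0],.005)[:,:2];r=cv2.minAreaRect(w.astype(np.float32)*1000);print(r)
    w2=plane(S,cb[:,0],.005)[:,:2];print(cv2.minAreaRect(w2.astype(np.float32)*1000))
ct,cs=at(orange(t),(438,220)),at(orange(s),(395,168))
for m,c in((T,ct),(S,cs)):
    p=cv2.approxPolyDP(c,2.5,True)[:,0];print(cv2.contourArea(c));print(np.c_[p,plane(m,p,.012)])
E
```

```text
t [71 69 73] [ 62  98 142]
s [64 65 65] [ 59 110 167]
sq 2197.5 2174.5 [[230, 209], [228, 255], [276, 256], [277, 210]] [[277, 269], [327, 291], [357, 257], [310, 240]]
((513.12109375, 23.271259307861328), (109.61018371582031, 109.01223754882812), 89.40017700195312)
((514.131103515625, 24.9991512298584), (106.28459167480469, 106.56391906738281), 89.34375762939453)
long 1797.0 1428.5 [[269, 140], [212, 153], [217, 182], [275, 170]] [[270, 227], [240, 223], [206, 260], [238, 267]]
((678.0494995117188, 48.60205841064453), (74.65526580810547, 140.71263122558594), 13.11185073852539)
((678.463134765625, 50.71199035644531), (71.35392761230469, 135.07992553710938), 12.755617141723633)
1039.5
[[396.     183.       0.6288  -0.3043   0.012 ]
 [395.     190.       0.6125  -0.3018   0.012 ]
 [406.     194.       0.6035  -0.327    0.012 ]
 [433.     192.       0.6085  -0.3893   0.012 ]
 [440.     246.       0.4855  -0.4023   0.012 ]
 [413.     250.       0.4762  -0.3408   0.012 ]
 [402.     257.       0.4604  -0.3156   0.012 ]
 [405.     263.       0.447   -0.3222   0.012 ]
 [418.     256.       0.4628  -0.3519   0.012 ]
 [447.     254.       0.4676  -0.4178   0.012 ]
 [440.     184.       0.6272  -0.4059   0.012 ]
 [407.     187.       0.6197  -0.3295   0.012 ]]
442.5
[[350.     175.       0.6272  -0.2999   0.012 ]
 [354.     178.       0.6105  -0.2901   0.012 ]
 [362.     175.       0.6009  -0.3147   0.012 ]
 [372.     165.       0.6051  -0.3805   0.012 ]
 [416.     174.       0.485   -0.3864   0.012 ]
 [413.     186.       0.4684  -0.3219   0.012 ]
 [420.     190.       0.4471  -0.3112   0.012 ]
 [420.     182.       0.4611  -0.3497   0.012 ]
 [426.     172.       0.467   -0.4098   0.012 ]
 [368.     161.       0.6258  -0.3983   0.012 ]]
```

Casting rays at z=5 mm gives 109.6×109 mm for the square blank, centred at (0.513, 0.024), yaw ≈ -0.6°. The stop's inner width comes out at 124 mm (as specified), with home at about (0.541, -0.341) and yaw about +5.5°. I'll go above the blank.

Emit:
{"name": "apply_moves", "arguments": {"offset": [[0.033,-0.036,0],[0.033,-0.036,0],[0.033,-0.036,0],[0.033,-0.036,0],[0.033,-0.036,0],[0.033,-0.036,0],[0.033,-0.036,0],[0.033,-0.036,0],[0.033,-0.036,0],[0.033,-0.036,0]], "twist": [[0,0,0],[0,0,0],[0,0,0],[0,0,0],[0,0,0],[0,0,0],[0,0,0],[0,0,0],[0,0,0],[0,0,0]], "hand": [0.03,0.03,0.03,0.03,0.03,0.03,0.03,0.03,0.03,0.03]}}

```text
t: 1.35
tcp_pos: [0.4097, -0.1999, 0.2312]
tool_rot: [0.988, 0.152, -0.0, -0.0]
wrist_force: [0.4, -0.1, 0.4]
opening: 0.353
```

Emit:
{"name": "apply_moves", "arguments": {"offset": [[0.033,-0.036,0],[0.033,-0.036,0],[0.033,-0.036,0],[0.033,-0.036,0],[0.033,-0.036,0],[0,0,0.03],[0,0,0.03],[0,0,0]], "twist": [[0,0,0],[0,0,0],[0,0,0],[0,0,0],[0,0,0],[0,0,0],[0,0,0],[0,0,0]], "hand": [0.03,0.03,0.03,0.03,0.03,0.03,0.03,0.03]}}

```text
t: 2.35
tcp_pos: [0.5112, 0.0197, 0.1695]
tool_rot: [0.988, 0.152, -0.002, -0.0]
wrist_force: [0.9, -0.0, 0.2]
opening: 0.349
```

```bash
python3 - <<'E'
from h import *
np.set_printoptions(precision=4,suppress=True)
s=read_state();M=camera_model("wrist");im=snapshot("wrist");cv2.imwrite("pics/w1.png",im)
print(s['t'],s['tcp_pos'],R.from_quat(s['tool_rot']).as_matrix(),s['wrist_force'],s['opening'])
T,S=camera_model("top"),camera_model("side")
ct=at(dark(cv2.imread("pics/top0.png")),(253,233));cs=at(dark(cv2.imread("pics/side0.png")),(318,265))
f=lambda c:cv2.approxPolyDP(c,8,True)[:,0]
order=lambda m,p:p[np.argsort([np.arctan2(*(q-plane(m,p,.005).mean(0))[:2]) for q in plane(m,p,.005)])]
print("square tri",tri(T,order(T,f(ct)),S,order(S,f(cs))))
ti=[[433,192],[440,246],[447,254],[440,184],[413,250],[406,194]];si=[[372,165],[416,174],[426,172],[368,161],[413,186],[362,175]]
print("stop tri",tri(T,ti,S,si))
print(M)
E
```

```text
2.35 [0.5112 0.0197 0.1695] [[ 0.9538  0.3004 -0.0046]
 [ 0.3004 -0.9538 -0.0004]
 [-0.0045 -0.001  -1.    ]] [ 0.8864 -0.019   0.1812] 0.3493854655415716
square tri [[ 0.462  -0.0299  0.0015  0.0034]
 [ 0.4621  0.0779  0.0051  0.0001]
 [ 0.5666  0.0763  0.0057  0.0003]
 [ 0.5667 -0.0304  0.0015  0.0027]]
stop tri [[ 0.6095 -0.3906  0.0069  0.0007]
 [ 0.4879 -0.4037  0.004   0.0054]
 [ 0.4685 -0.4187  0.0079  0.0022]
 [ 0.6287 -0.4067  0.008   0.002 ]
 [ 0.4758 -0.3438 -0.0001  0.0002]
 [ 0.6057 -0.3278  0.0051  0.0032]]
{'fx': 298.03490207944566, 'fy': 298.03490207944566, 'cx': 315.9593838123967, 'cy': 198.24840659418797, 'k1': -0.04329763249466117, 'origin': array([0.5724, 0.04  , 0.3117]), 'attitude': array([ 0.7994, -0.5858, -0.079 ,  0.1075])}
```

View pics/w1.png

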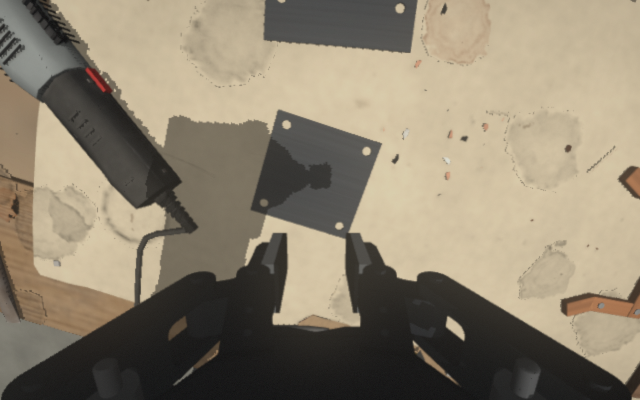

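The wrist view shows the blank with corners at about (278,110), (381,145), (345,237) and (251,210), under the tool and clear of other things. Triangulated heights are 1.5–6 mm for the blank and about 0–8 mm for the stop. Both lie flat within the calibration error, so I'll descend.

```bash
python3 - <<'E'
from h import *
M=camera_model("wrist");p=plane(M,[[278,110],[381,145],[345,237],[251,210]],.005)
print(p,p.mean(0),np.linalg.norm(np.diff(p,axis=0),axis=1))
E
```

```text
[[ 0.56873651  0.07815178  0.005     ]
 [ 0.5672735  -0.03190422  0.005     ]
 [ 0.46036186 -0.02956053  0.005     ]
 [ 0.45942048  0.07796186  0.005     ]] [0.51394808 0.02366222 0.005     ] [0.11006572 0.10693733 0.10752651]
```

Emit:
{"name": "apply_moves", "arguments": {"offset": [[0.003,-0.003,0.025],[0,0,0.025],[0,0,0.025],[0,0,0.025],[0,0,0.025],[0,0,0.02],[0,0,0.005],[0,0,0.005],[0,0,0]], "twist": [[0,0,0],[0,0,0],[0,0,0],[0,0,0],[0,0,0],[0,0,0],[0,0,0],[0,0,0],[0,0,0]], "hand": [0.03,0.03,0.03,0.03,0.03,0.03,0.03,0.03,0.03]}}

```text
t: 3.52
tcp_pos: [0.5151, 0.0235, 0.0169]
tool_rot: [0.988, 0.152, 0.0, 0.0]
wrist_force: [1.0, -0.2, 0.0]
opening: 0.354
```

Emit:
{"name": "apply_moves", "arguments": {"offset": [[0,0,0.004],[0,0,0.004],[0,0,0.002],[0,0,0.001],[0,0,0.001],[0,0,0]], "twist": [[0,0,0],[0,0,0],[0,0,0],[0,0,0],[0,0,0],[0,0,0]], "hand": [0.03,0.03,0.03,0.03,0.03,0.03]}}

```text
t: 4.28
tcp_pos: [0.5146, 0.0235, 0.0047]
tool_rot: [0.988, 0.152, 0.0, 0.0]
wrist_force: [-1.5, 0.4, 5.1]
opening: 0.351
```

Emit:
{"name": "apply_moves", "arguments": {"offset": [[0,0,0.001],[0,0,0]], "twist": [[0,0,0],[0,0,0]], "hand": [0.03,0.03]}}

```text
t: 4.53
tcp_pos: [0.5147, 0.0235, 0.0046]
tool_rot: [0.988, 0.152, 0.0, 0.0]
wrist_force: [-5.0, 0.4, 21.2]
opening: 0.356
```

Emit:
{"name": "apply_moves", "arguments": {"offset": [[0,0,-0.0006],[-0.0012,0.005,0],[-0.0024,0.01,0],[-0.0024,0.01,0],[-0.0024,0.01,0],[-0.0012,0.005,0],[0,0,0]], "twist": [[0,0,0],[0,0,0],[0,0,0],[0,0,0],[0,0,0],[0,0,0],[0,0,0]], "hand": [0.03,0.03,0.03,0.03,0.03,0.03,0.03]}}

```text
t: 5.4
tcp_pos: [0.5186, -0.0178, 0.0046]
tool_rot: [0.988, 0.152, 0.001, 0.0]
wrist_force: [0.7, -0.2, 9.2]
opening: 0.351
```

```bash
cat > look.py <<'E'
import sys
from h import *
np.set_printoptions(precision=4,suppress=True)
s=read_state();T=camera_model("top");im=snapshot("top");cv2.imwrite(f"pics/{sys.argv[1]}.png",im)
p=s['tcp_pos'];print(s['t'],p,s['wrist_force'],"yaw",np.degrees(np.arctan2(*R.from_quat(s['tool_rot']).as_matrix()[[1,0],0])))
for c in contours(dark(im),900):
    w=plane(T,c[:,0],.005)[:,:2].astype(np.float32)*1000
    if abs(w.mean(0)[0]-560)<160: print(cv2.contourArea(c),cv2.minAreaRect(w))
E
python3 look.py t1
```

```text
5.4 [ 0.5186 -0.0178  0.0046] [ 0.6531 -0.2488  9.219 ] yaw 17.43546763798553
1754.5 ((677.4283447265625, 48.90888977050781), (73.58450317382812, 139.8331756591797), 13.111848831176758)
```

```bash
python3 - <<'E'
from h import *
a=snapshot("side");b=cv2.imread("pics/t1.png");cv2.imwrite("pics/s1.png",np.hstack([a[120:400,200:500],b[120:400,180:480]]))
E
```

```text
(no output)
```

View pics/s1.png

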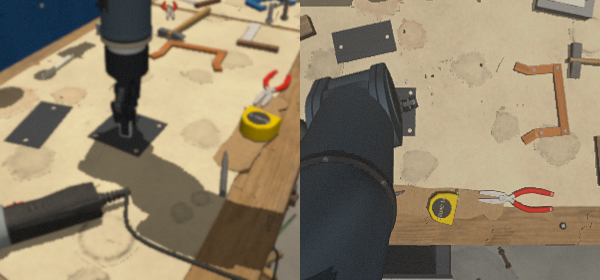

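The side crop shows the tool standing on the middle of the blank. In the top crop the blank's leading edge is at about x=418 and has moved with the tool, and the long blank is unmoved. I'll go on to just before the mouth.

Emit:
{"name": "apply_moves", "arguments": {"offset": [[-0.002,0.008,0],[-0.004,0.0158,0],[-0.004,0.0158,0],[-0.004,0.0158,0],[-0.004,0.0158,0],[-0.004,0.0158,0],[-0.004,0.0158,0],[-0.004,0.0158,0],[-0.002,0.008,0],[0,0,0]], "twist": [[0,0,0],[0,0,0],[0,0,0],[0,0,0],[0,0,0],[0,0,0],[0,0,0],[0,0,0],[0,0,0],[0,0,0]], "hand": [0.03,0.03,0.03,0.03,0.03,0.03,0.03,0.03,0.03,0.03]}}

```text
t: 6.75
tcp_pos: [0.5259, -0.1491, 0.0047]
tool_rot: [0.989, 0.151, 0.001, 0.001]
wrist_force: [0.8, -2.7, 6.8]
opening: 0.354
```

Emit:
{"name": "apply_moves", "arguments": {"offset": [[-0.002,0.008,0.0002],[-0.0037,0.0148,0],[-0.0037,0.0148,0],[-0.0037,0.0148,0],[-0.0037,0.0148,0],[-0.0037,0.0148,0],[0,0,0],[0,0,0],[0,0,0],[0,0,0]], "twist": [[0,0,0],[0,0,0],[0,0,0],[0,0,0],[0,0,0],[0,0,0],[0,0,-2],[0,0,-2],[0,0,-2],[0,0,0]], "hand": [0.03,0.03,0.03,0.03,0.03,0.03,0.03,0.03,0.03,0.03]}}

```text
t: 8.0
tcp_pos: [0.5317, -0.233, 0.0047]
tool_rot: [0.979, 0.203, 0.002, 0.001]
wrist_force: [1.8, -1.7, 6.8]
opening: 0.349
```

```bash
python3 look.py t2; python3 - <<'E'
from h import *
a=snapshot("side");b=cv2.imread("pics/t2.png");w=snapshot("wrist");cv2.imwrite("pics/w2.png",w);cv2.imwrite("pics/s2.png",a)
M=camera_model("wrist");print(M['origin'],M['attitude'])
top=cv2.resize(b[150:290,270:470],None,fx=2,fy=2)
cv2.imwrite("pics/c2.png",np.vstack([np.hstack([top,cv2.resize(a[130:270,260:460],None,fx=2,fy=2)]),cv2.resize(w,(480,300))[:,:480] if 0 else np.pad(cv2.resize(w,(480,300)),((0,0),(0,320),(0,0)))]))
E
```

```text
8.0 [ 0.5317 -0.233   0.0047] [ 1.779  -1.6934  6.7828] yaw 23.467356688876496
4093.5 ((438.25927734375, 263.39703369140625), (518.4771728515625, 202.02830505371094), 46.170738220214844)
1751.0 ((677.4268798828125, 49.008056640625), (73.49159240722656, 139.68280029296875), 13.200502395629883)
[ 0.58943848 -0.20622168  0.14729215] [ 0.8290108  -0.54393219 -0.06993612  0.10948882]
```

View pics/c2.png

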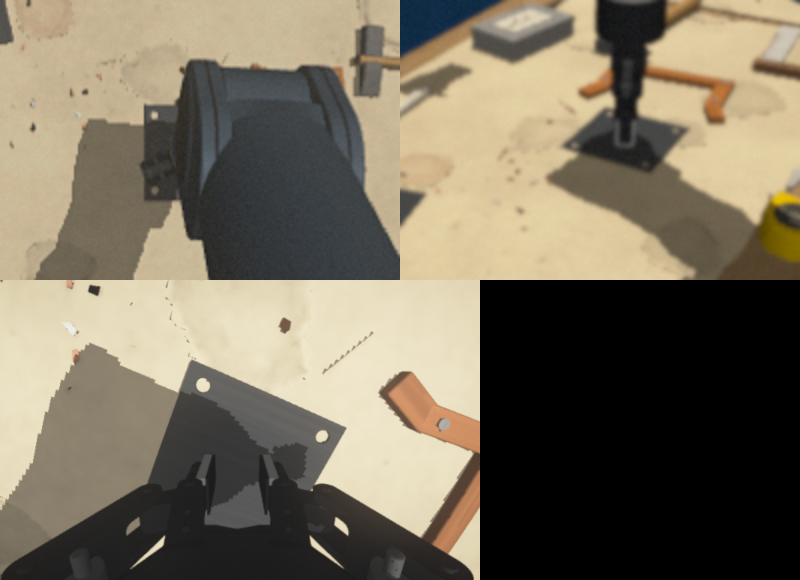

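```bash
python3 - <<'E'
from h import *
np.set_printoptions(precision=4,suppress=True)
M=camera_model("wrist");w=cv2.imread("pics/w2.png")
p=plane(M,np.array([[191,80],[346,149],[312,205],[148,205]])*4/3,.005);print(p)
hs=plane(M,np.array([[203,105],[321,156]])*4/3,.005);print("holes",hs)
d=p[0]-p[1];print("yaw",np.degrees(np.arctan2(-d[0],d[1])))
u=np.array([d[0],d[1]])/np.hypot(d[0],d[1]);n=np.array([-u[1],u[0]])
print(n,"centre",(p[0]+p[1])[:2]/2+ .055*n*np.sign(-n[0]))
c=max(contours(orange(w),500),key=cv2.contourArea);q=cv2.approxPolyDP(c,4,True)[:,0];print(np.c_[q,plane(M,q,.012)])
E
```

```text
[[ 0.5835 -0.1786  0.005 ]
 [ 0.5836 -0.2886  0.005 ]
 [ 0.538  -0.2874  0.005 ]
 [ 0.4915 -0.1801  0.005 ]]
holes [[ 0.5724 -0.1909  0.005 ]
 [ 0.5726 -0.2754  0.005 ]]
yaw 0.012020488729225374
[-1.     -0.0002] centre [ 0.5285 -0.2336]
[[531.     158.       0.6141  -0.3051   0.012 ]
 [560.     199.       0.6034  -0.3301   0.012 ]
 [566.     196.       0.6059  -0.332    0.012 ]
 [567.     202.       0.6036  -0.3343   0.012 ]
 [566.     194.       0.6067  -0.3314   0.012 ]
 [560.     194.       0.6055  -0.3286   0.012 ]
 [567.     190.       0.6086  -0.3307   0.012 ]
 [572.     193.       0.6084  -0.334    0.012 ]
 [570.     203.       0.6038  -0.3361   0.012 ]
 [639.     230.       0.6073  -0.3807   0.012 ]
 [639.     190.       0.6242  -0.3664   0.012 ]
 [606.     177.       0.6221  -0.3456   0.012 ]
 [609.     180.       0.6216  -0.348    0.012 ]
 [604.     181.       0.6201  -0.3458   0.012 ]
 [593.     172.       0.6213  -0.3377   0.012 ]
 [580.     177.       0.6166  -0.333    0.012 ]
 [579.     165.       0.6212  -0.329    0.012 ]
 [569.     183.       0.6119  -0.3296   0.012 ]
 [573.     178.       0.6147  -0.33     0.012 ]
 [576.     183.       0.6133  -0.3329   0.012 ]
 [562.     190.       0.6075  -0.3283   0.012 ]
 [565.     187.       0.6094  -0.3289   0.012 ]
 [553.     172.       0.613   -0.3189   0.012 ]
 [546.     175.       0.6104  -0.3165   0.012 ]
 [548.     169.       0.6132  -0.3158   0.012 ]
 [544.     173.       0.6108  -0.3151   0.012 ]]
```

The blank is at (0.5285, -0.2336) with yaw about 0. It followed the translation but not the 6° twist, so probably only the rear finger bears. I'll tilt the tool slightly so both fingers bear, then twist again.

Emit:
{"name": "apply_moves", "arguments": {"offset": [[0,0,0.0003],[0,0,0],[0,0,0],[0,0,0],[0,0,0],[0,0,0]], "twist": [[0.6,0,0],[0,0,0],[0,0,-2],[0,0,-2],[0,0,-2],[0,0,0]], "hand": [0.03,0.03,0.03,0.03,0.03,0.03]}}

```text
t: 8.9
tcp_pos: [0.5305, -0.2334, 0.0047]
tool_rot: [0.967, 0.254, -0.0, -0.004]
wrist_force: [-3.0, -0.9, 14.0]
opening: 0.351
```

```bash
cat > wl.py <<'E'
import sys
from h import *
np.set_printoptions(precision=4,suppress=True)
s=read_state();M=camera_model("wrist");w=snapshot("wrist");cv2.imwrite(f"pics/{sys.argv[1]}.png",w)
print(s['t'],s['tcp_pos'],s['wrist_force'],"yaw",np.degrees(np.arctan2(*R.from_quat(s['tool_rot']).as_matrix()[[1,0],0])))
# bright holes inside the dark steel -> two far holes give pose
h=cv2.cvtColor(w,cv2.COLOR_BGR2HSV)
d=((h[...,2]<120)&(h[...,1]<90)).astype(np.uint8)*255
cs,hi=cv2.findContours(d,cv2.RETR_CCOMP,cv2.CHAIN_APPROX_NONE)
H=[]
for c,k in zip(cs,hi[0]):
    a=cv2.contourArea(c)
    if k[3]>=0 and 60<a<800:
        (x,y),(e1,e2),_=cv2.fitEllipse(c)
        if max(e1,e2)<1.6*min(e1,e2): H.append((x,y)); print("hole",x,y,a,plane(M,[(x,y)],.005)[0,:2])
if len(H)==2:
    P=plane(M,H,.005)[:,:2]; P=P[np.argsort(-P[:,1])]; d=P[0]-P[1]
    y=np.arctan2(-d[0],d[1]); print("spacing",np.hypot(*d),"blank yaw",np.degrees(y),"centre",P.mean(0)-np.hypot(*d)/2*np.array([np.cos(y),np.sin(y)]))
E
python3 wl.py w3
```

```text
8.9 [ 0.5305 -0.2334  0.0047] [-2.9796 -0.9026 13.9543] yaw 29.43579504971618
hole 432.14508056640625 217.12100219726562 256.0 [ 0.5727 -0.2754]
hole 282.7791748046875 132.76248168945312 342.0 [ 0.5723 -0.1905]
spacing 0.0849619946718558 blank yaw 0.2769453202290194 centre [ 0.53   -0.2331]
```

The twist has no effect because the pads pivot. Blank yaw 0.3° against about 5° for the stop still fits (119 mm across inside 124 mm), and the battens will align it. I'll level the tool again and drag in.

Emit:
{"name": "apply_moves", "arguments": {"offset": [[0,0,0],[-0.0027,0.006,0],[-0.0055,0.0126,0],[-0.0055,0.0126,0],[-0.0055,0.0126,0],[-0.0027,0.006,0],[0,0,0]], "twist": [[-0.6,0,0],[0,0,0],[0,0,0],[0,0,0],[0,0,0],[0,0,0],[0,0,0]], "hand": [0.03,0.03,0.03,0.03,0.03,0.03,0.03]}}

```text
t: 9.82
tcp_pos: [0.5368, -0.2871, 0.0047]
tool_rot: [0.967, 0.254, 0.002, 0.001]
wrist_force: [-1.2, -0.1, 10.2]
opening: 0.35
```

```bash
python3 wl.py w4
```

```text
9.825 [ 0.5368 -0.2871  0.0047] [-1.1812 -0.0663 10.1814] yaw 29.432181261539913
hole 431.5153503417969 217.05923461914062 260.0 [ 0.5788 -0.3291]
hole 282.9525146484375 132.7492218017578 345.5 [ 0.5787 -0.2442]
spacing 0.08489865654598129 blank yaw 0.11339359802710913 centre [ 0.5363 -0.2868]
```

View pics/w4.png

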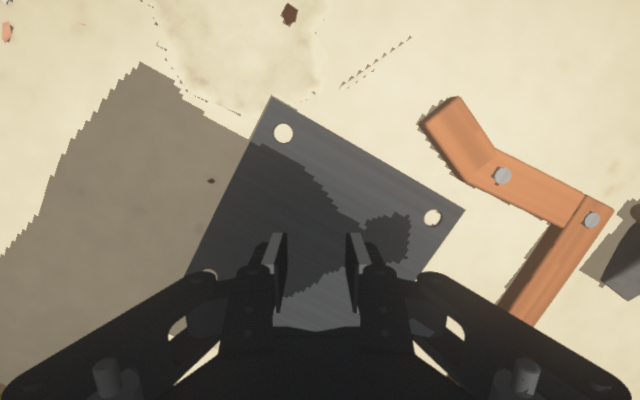

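The wrist view shows the blank squarely in the mouth. The front corner at (463,210) is clear of the flare, and the inner corner of the battens is at about (563,227).

```bash
python3 - <<'E'
from h import *
M=camera_model("wrist");p=plane(M,[[480,188],[563,227],[499,303],[612,211]],.012)[:,:2];print(p)
a=p[1]-p[0];b=p[1]-p[2];print(np.degrees(np.arctan2(a[0],-a[1])),np.degrees(np.arctan2(b[1],b[0])))
for t in np.radians([4.5,6]):
    x=np.array([np.cos(t),np.sin(t)]);y=np.array([-x[1],x[0]]);print(p[1]-.062*x+.055*y)
E
```

```text
[[ 0.60272423 -0.33741499]
 [ 0.6080129  -0.38726736]
 [ 0.55790015 -0.38571695]
 [ 0.62734815 -0.40470008]]
6.055669073600365 -1.7720823430408401
[ 0.54188878 -0.33730137]
[ 0.54060348 -0.33904942]
```

Emit:
{"name": "apply_moves", "arguments": {"offset": [[-0.0024,0.0052,0],[-0.0047,0.0104,0],[-0.0047,0.0104,0],[-0.0047,0.0104,0],[-0.0024,0.0052,0],[-0.0024,0.0052,0],[-0.0024,0.0052,0],[0,0,0]], "twist": [[0,0,0],[0,0,0],[0,0,0],[0,0,0],[0,0,0],[0,0,0],[0,0,0],[0,0,0]], "hand": [0.03,0.03,0.03,0.03,0.03,0.03,0.03,0.03]}}

```text
t: 10.88
tcp_pos: [0.5416, -0.341, 0.0047]
tool_rot: [0.967, 0.255, 0.002, -0.001]
wrist_force: [-2.0, 8.3, 15.3]
opening: 0.351
```

```bash
python3 wl.py w5
```

```text
10.875 [ 0.5416 -0.341   0.0047] [-2.0373  8.3482 15.326 ] yaw 29.569170821979473
hole 425.90240478515625 208.68231201171875 261.0 [ 0.5859 -0.3777]
hole 270.1236572265625 133.9762725830078 334.0 [ 0.5799 -0.293 ]
spacing 0.0849245017687289 blank yaw 4.101403478432706 centre [ 0.5406 -0.3384]
```

View pics/w5.png

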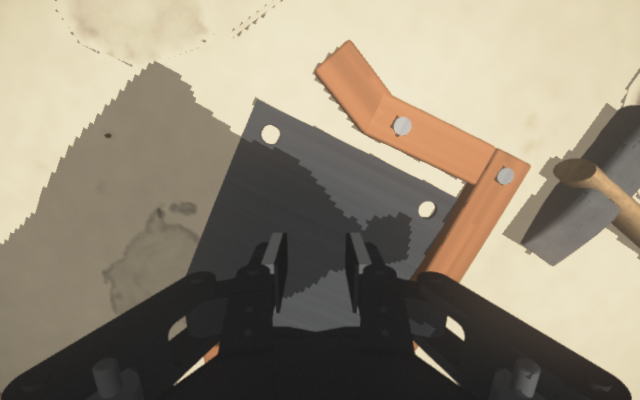

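The blank is home. It has turned to 4.1° to align with the battens, its edge lies on the back batten near (455,200), and the batten pushes back with 8 N. I'll lift straight off and then retreat.

Emit:
{"name": "apply_moves", "arguments": {"offset": [[0,0,-0.002],[0,0,-0.01],[0,0,-0.03],[0,0,-0.04],[0,0,-0.05],[0,0,-0.05],[-0.04,0,0],[-0.04,0,0],[-0.04,0,0],[0,0,0]], "twist": [[0,0,0],[0,0,0],[0,0,0],[0,0,0],[0,0,0],[0,0,0],[0,0,0],[0,0,0],[0,0,0],[0,0,0]], "hand": [0.03,0.03,0.03,0.03,0.03,0.03,0.03,0.03,0.03,0.03]}}

```text
t: 12.18
tcp_pos: [0.432, -0.4052, 0.1856]
tool_rot: [0.968, 0.251, -0.001, 0.0]
wrist_force: [0.5, -0.2, -0.0]
opening: 0.351
```

```bash
python3 look.py t3; python3 wl.py w6; python3 -c "
import cv2,numpy as np
a=cv2.imread('pics/t3.png');b=cv2.imread('pics/w6.png');cv2.imwrite('pics/c3.png',np.hstack([a[120:320,340:540],b[:200,220:620]]))
from station import snapshot
s=snapshot('side');cv2.imwrite('pics/c3.png',np.vstack([cv2.resize(b,(600,375)),np.hstack([cv2.resize(a[130:280,360:510],(225,225)),cv2.resize(s[120:220,310:477],(375,225))])]))"
```

```text
12.175 [ 0.432  -0.4052  0.1856] [ 0.5463 -0.1618 -0.0418] yaw 29.13052936919908
2272.5 ((533.6338500976562, -324.84912109375), (152.56053161621094, 145.05361938476562), 5.637724876403809)
6348.5 ((479.4090881347656, 310.30560302734375), (644.12158203125, 209.3404998779297), 47.44442367553711)
1762.5 ((678.0394897460938, 48.64519500732422), (74.65526580810547, 140.62405395507812), 13.11185073852539)
12.225 [ 0.4342 -0.4038  0.1857] [0.7543 0.4738 0.0442] yaw 29.270313493328853
hole 246.98947143554688 183.0342559814453 69.0 [ 0.3915 -0.3387]
hole 258.98583984375 157.11837768554688 67.0 [ 0.4238 -0.3374]
hole 331.78216552734375 115.90885162353516 76.5 [ 0.4998 -0.3847]
hole 256.44256591796875 79.66028594970703 77.0 [ 0.4934 -0.2995]
hole 369.201904296875 35.686832427978516 85.5 [ 0.5852 -0.3783]
```

View pics/c3.png

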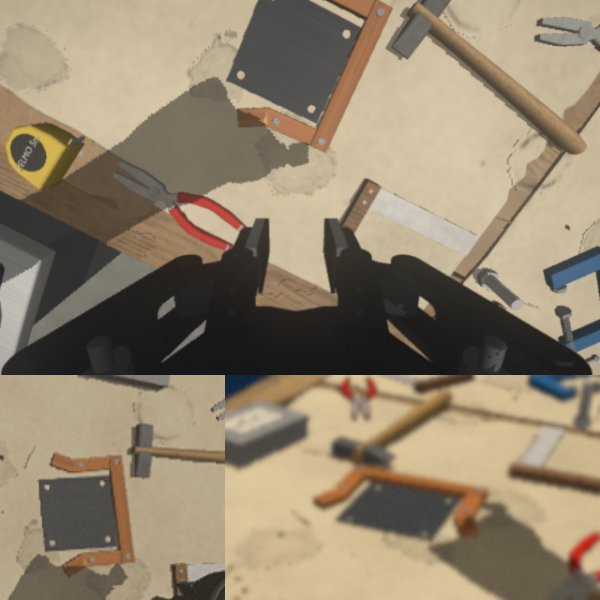

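```bash
python3 -c "
from station import *
job_done();print(read_state()['t'])"
```

```text
the job is handed in; nothing more can be done
the job is handed in; nothing more can be done
```

I dragged the square blank about 365 mm under two fingertips pressed on top, into the stop and against the back batten. I then lifted the tool straight off, moved it away and handed the job in at about 12 s of the 45 s allowed; no verdict was reported.

- **Position:** after release the hole positions put the blank's centre at about (0.539, -0.339). I had estimated home at about (0.541, -0.340), so it is within about 2 mm.
- **Angle:** the blank's yaw was about 4.3° and the stop's about 5°.
- **Contact:** the batten pushed back with about 8 N when the blank reached home. The final pictures show it flat inside the stop with its edge on the back batten and nothing touching it. The wrist force was under 1 N.
- **Long blank:** it moved less than 1 mm.

**What disagreed:**
- Two attempts to twist the blank with the tool failed because the fingertips pivoted on it. The battens turned it into line instead.
- The pressing force briefly reached 21 N on first touch, above the suggested 5–15 N. It was about 7–15 N wherever I read it during the drag.
- Triangulating the stop's height gave a scattered 0–8 mm against the stated 12 mm.
- Estimates of the stop's angle ranged from 4° to 9°. One last wrist reading of the back batten gave -2°, which I discarded.

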